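# Dry-fit a two-part alabaster bird on its dowels

## Task

Turn the vise's crank clockwise until its jaws are tight on the lower half of the alabaster bird, and let go of the crank. Then take the upper half from the bench, lower it onto the two steel dowels the right way round (its thick hole, under the head, on the thick dowel) until the joint is fully closed, and finish while still holding it pressed firmly down, with about a kilo of push, so that the joint line can be marked. Leave the mallet, the chisel and the ear muffs where they are.

Things in the scene. Friction and masses are not known exactly. Their poses are not given: they have to be found in the camera images.
- vise: Blue machine vise, fixed on a 170 x 250 x 45 mm timber riser. Origin at bench height under the middle of the clamped work. Jaws (112 mm wide along x) close along its y: fixed jaw at +y, black rubber face at y = 32 mm; moving jaw at -y. Work stands on the bed, 100 mm up; jaw tops 141 mm. The screw leaves at the -y end, axis 80 mm up at x = 0; only screw and crank reach beyond y = -141 mm.
- vise_crank (a joint): Turn of the crank, rad: 0 = jaws fully open, 13.0 = firm stop with the jaws squeezing the stone (they touch it at 12.6). Grows clockwise seen facing the crank (right-handed about the vise's +y). A turn moves jaw, crank and handle 6 mm to +y. Starts between 0 and 3, so about two full turns are needed. Turns with about 4 N at the handle and stays where it is left.
- vise_jaw: The vise's moving jaw. Origin on the screw's axis, 80 mm above the bench, in the plane of its black rubber face; axes as the vise's. The jaw is 33 mm thick towards -y, its top 61 mm above this origin.
- crank_grip (a point): Middle of the crank's black handle, a freely revolving grip 20 mm in diameter, 66 mm long, parallel to the screw. Crank radius 48 mm. In the vise's frame, J being the crank's value, x = 48 mm * sin J, y = -223 mm + 0.955 mm * J, z = 80 mm + 48 mm * cos J (up at 0, to +x at a quarter turn). The steel crank arm and hub (radius 13 mm) lie 37 to 51 mm from this point towards the vise.
- lower_half: Lower half of the bird: cream alabaster block 100 x 64 x 62 mm, about 0.95 kg, loose on the vise bed between the open jaws at the start. Origin in the centre of its underside, z up; clamped across its 64 mm width (own y), x along the vise's x. Its flat top (joint face), 62 mm above the origin, carries two upright steel dowels 20 mm tall with slightly rounded tips.
- thick_dowel (a point): Foot of the 12 mm dowel, on the axis at the joint face: 22 mm from the block's middle on its -x side. The tip is 20 mm above.
- thin_dowel (a point): Foot of the 8 mm dowel, on the axis at the joint face: 22 mm from the block's middle on its +x side. The tip is 20 mm above.
- upper_half: Upper half, cream alabaster, 0.6 to 0.8 kg, standing on its joint face on the bench. Origin: centre of that flat underside, z up. 90 mm along x; 56 mm wide along y with flat upright flanks up to 40 mm, rounded back up to 68 mm. Head with beak at the -x end rises to 79 mm; beak and tail overhang up to 35 mm. Two blind holes below, 26 mm deep, 2 mm wider than their dowels, slightly countersunk.
- thick_hole (a point): Mouth of the 14 mm hole (under the head), centre, on the joint face of the upper half; it belongs on the foot of the thick dowel.
- thin_hole (a point): Mouth of the 10 mm hole (towards the tail), centre, on the joint face of the upper half; it belongs on the foot of the thin dowel.
- mallet: Bystander: round dark wooden carver's mallet standing on its head, 66 mm in diameter, 150 mm tall. Origin under its centre.
- tooth_chisel: Bystander: steel tooth chisel lying flat on the bench, about 170 mm long, 22 mm wide, 12 mm high. Origin under the shank, x along the chisel to its teeth.
- ear_muffs: Bystander: black and red ear muffs lying on the bench, about 175 x 170 x 64 mm. Origin between the cups, the head band towards +x.

How it is judged:
On the way, in this order (a step that is already met when the one before it is completed fails the run):
1. The vise is cranked tight on the lower half and the crank let go, while the upper half is still off the dowels (contact force between vise_jaw and lower_half above 40 N and contact force between the fingers and vise below 0.2 N), for 0.2 s.
2. The upper half is seated on both dowels (distance between thick_hole and thick_dowel below 0.0025 m and distance between thin_hole and thin_dowel below 0.0025 m), for 0.2 s.
At the end, for the whole second after the job is handed in: Vise still tight on the upright lower half, standing on the bed; each hole of the upper half within 2.5 mm of its own dowel's foot, tilt under 0.04 rad; the fingers hold the upper half and press it down at rest, with over 14 N between the halves (its weight of 6 to 8 N included) (all of step 2 and contact force between vise_jaw and lower_half above 40 N and angle between each of lower_half, upper_half's own z axis and vertical below 0.04 rad and z of lower_half in the frame of vise below 0.104 m and contact force between the fingers and upper_half above 4 N and contact force between upper_half and lower_half above 14 N and linear speed of upper_half below 0.02 m/s); the arm keeps its last pose, push and grip.
It fails at once if The mallet, chisel or ear muffs are knocked away (distance of any of mallet, tooth_chisel, ear_muffs from where it was at the start of the episode above 0.03 m).
It fails at once if The lower half is pulled up out of the vise (z of lower_half in the frame of vise above 0.115 m).
It also fails if it takes over 72 s, if anything falls off the work surface, if the arm or the gripper's body presses on something with over 40 N, if the wrist force passes 120 N, or if a joint passes its speed limit or range.

## Robot

A 7-joint arm with a two-finger parallel gripper is mounted at the origin on the work surface. World frame = base frame: x ahead of the robot, y to its left, z up, the work surface at z = 0. Lengths are in m, angles in rad, forces in N, time in s.
With the tool pointing down it reaches from about 0.35 to 0.9 m from the base axis. Payload 7.2 kg.
Tool frame: the origin (TCP) lies midway between the tips of the shut fingers; the grasp point (between the pads) lies 19 mm behind it (robot.grip_depth is the distance from the TCP to the grasp point, in m); z points along the fingers, y is the line along which they close (so a half turn about z gives the same grasp; the last joint's range is limited). The gripper opens to 88 mm and grips with 3 to 60 N. Pads are 20 mm wide; open, the fingers measure 115 mm over their backs; the gripper's body (75 mm by 178 mm) begins 61 mm behind the grasp point.
Start: joints at [-1.251, 0.411, -0.013, 1.596, 0.006, 1.134, -0.082], TCP at [0.236, 0.579, 0.223] pointing down, gripper open.
Joint ranges: [-2.95, 2.95], [-0.29, 1.99], [-1.47, 1.44], [0.14, 2.54], [-1.03, 4.17], [0.13, 1.85], [-2.86, 2.86]. Speed limits (rad/s): [2.39, 2.39, 3.01, 3.01, 3.14, 3.14, 3.14].

## Interface

Orientations are given as a 3x3 rotation matrix whose columns are the frame's x, y, z axes.
In Python, from rig import robot gives the robot as it stands. Calls block until the motion is done:
- robot.move_pose(position, orientation): joint-space move of the TCP to a pose.
- robot.move_straight(position, rot=None, v=0.15, stop_force=None): straight line of the TCP; rot=None keeps the orientation; v is the mean speed in m/s. With stop_force (N) it stops when the force on the tool has changed by that much, and returns True; else False.
- robot.movej(angles): joint-space move.
- robot.open() and robot.clamp(squeeze=None): open the fingers fully, or close them until they stop; squeeze is the grip in N (None keeps the last).
- robot.dwell(seconds).
- robot.ik(position, orientation): joint angles nearest the present ones, or None.
- robot.get_state(): the state.
- robot.snapshot(name): name is "side" or "top"; returns (picture, depth): 400x640x3 uint8, red, green, blue; 400x640 float32, m along the optical axis (not along the pixel's ray), 0 where there is no reading.
- robot.camera_model(name): a dict with "fx", "fy", "cx", "cy" (pixels), "R" (3x3) and "t" (3): a world point X has camera coordinates R X + t. Camera axes: x right, y down, z forward; pixel columns grow to the right and rows downward; lengths in m; the calibration is good to about 2 mm. A picture is of the moment at which its call begins. camera_model takes no time and is no camera call.
A pose or a line that the arm cannot do raises robot.PlanningError and nothing moves.
- robot.hand_in(): hands the job in; it is judged then, once.
Trained networks look in the newest picture that a camera, given by its name, has taken for a name from the list of things; names that differ only in an ending like _2 or _b are one class to them, and where a whole thing is asked for, a point or a joint stands for the part that bears it (a point fixed in the world has none). Each returns a list of dicts, best first, with "score" (0 to 1); they miss things now and then, are a little off and sometimes report something else, mostly with a low value. They report only what shows in the picture. A call takes as long as a camera call.
- robot.recognise(camera, name): "position" ([row, column] in pixels, amid what is visible of it).
The state is a dict: "clock": time; "joint_positions": joint angles; "joint_vel": joint speeds; "joint_efforts": joint torques, N m; "ee_pos": TCP position; "tcp_rot": TCP orientation; "wrist_force": force on the tool from outside, world axes, zero at the start; "moment": the same for the moment, N m; "finger_gap": finger opening in m; "grip_force": force on a finger pad.
Only numpy, scipy, OpenCV 4.12 (cv2) and the standard library are available. Lean on these libraries where they do the work, as an engineer would, in place of code of your own. Each camera call takes 0.05 s, during which the arm holds its last target. There are 200 camera calls.

## Working session

There is one attempt and no reset: what is moved stays moved. The work goes in short steps, each a Python script; the robot and the scene stay as the last script left them, time stands still between calls to the robot, and variables do not carry over. Pictures are saved under pics/ and viewed, at most 10 in all, crops included, and the job is handed in when it is done.

```bash
ls; mkdir -p pics; cat > h.py <<'E'
import numpy as np, cv2
from rig import robot
def world(cam,uv,depth):
    m=robot.camera_model(cam); uv=np.atleast_2d(uv).astype(float)
    d=np.asarray(depth).ravel()
    p=np.c_[(uv[:,0]-m['cx'])/m['fx']*d,(uv[:,1]-m['cy'])/m['fy']*d,d]
    return (p-np.array(m['t']))@np.array(m['R'])
def cloud(cam,depth):
    v,u=np.mgrid[0:400,0:640]
    return world(cam,np.c_[u.ravel(),v.ravel()],depth).reshape(400,640,3)
E
python3 - <<'E'
from h import *
ims=[]
for c in('top','side'):
    im,d=robot.snapshot(c); np.savez(f'{c}0.npz',im=im,d=d)
    cv2.imwrite(f'pics/{c}0.png',im[:,:,::-1])
    m=robot.camera_model(c); print(c,m['fx'],np.round(-np.array(m['R']).T@m['t'],3))
    P=cloud(c,d)
    for n in('vise','vise_crank','crank_grip','vise_jaw','lower_half','thick_dowel','thin_dowel','upper_half','mallet','tooth_chisel','ear_muffs'):
        for r in robot.recognise(c,n)[:2]:
            y,x=np.round(r['position']).astype(int); print(n,round(r['score'],2),y,x,np.round(P[y,x],3))
print(robot.get_state()['clock'])
E
```

```text
pics
top 377.4139248094762 [ 0.404 -0.043  1.357]
vise 0.82 206 322 [ 0.527 -0.064  0.14 ]
vise_crank 0.73 183 356 [ 0.611 -0.185  0.066]
crank_grip 0.34 207 320 [ 0.524 -0.058  0.136]
vise_jaw 0.86 193 323 [ 0.569 -0.068  0.143]
lower_half 0.76 201 304 [ 0.542 -0.007  0.161]
thick_dowel 0.97 200 304 [ 0.545 -0.007  0.164]
thick_dowel 0.6 186 358 [ 0.611 -0.199  0.   ]
thin_dowel 0.73 204 305 [ 0.533 -0.01   0.158]
thin_dowel 0.6 181 363 [ 0.618 -0.21   0.066]
upper_half 0.83 228 214 [0.468 0.305 0.068]
mallet 0.86 160 224 [0.702 0.27  0.072]
tooth_chisel 0.74 156 305 [ 0.724 -0.009  0.011]
ear_muffs 0.78 249 422 [ 0.378 -0.42   0.001]
ear_muffs 0.32 222 216 [0.488 0.298 0.066]
side 384.7703324612041 [ 0.486 -0.855  0.637]
vise 0.98 228 332 [ 0.54  -0.122  0.096]
vise 0.26 185 328 [ 0.535 -0.034  0.163]
vise_crank 0.74 363 210 [ 0.296 -0.402 -0.   ]
vise_crank 0.68 255 362 [ 0.605 -0.183  0.063]
crank_grip 0.74 265 369 [ 0.616 -0.22   0.065]
crank_grip 0.42 186 330 [ 0.54  -0.039  0.163]
vise_jaw 0.75 209 341 [ 0.565 -0.077  0.119]
lower_half 0.68 188 327 [ 0.532 -0.04   0.158]
lower_half 0.28 256 361 [ 0.603 -0.185  0.061]
thick_dowel 0.6 184 329 [ 0.538 -0.03   0.163]
thin_dowel 0.9 185 328 [ 0.535 -0.034  0.163]
upper_half 0.84 168 302 [0.467 0.283 0.047]
mallet 0.66 166 374 [0.702 0.253 0.064]
mallet 0.21 187 330 [ 0.54 -0.04  0.16]
tooth_chisel 0.61 225 395 [0.727 0.01  0.003]
ear_muffs 0.44 211 343 [ 0.57  -0.073  0.111]
1.2
```

```bash
python3 - <<'E'
import cv2
t=cv2.imread('pics/top0.png');s=cv2.imread('pics/side0.png')
a=cv2.resize(t[130:290,170:450],None,fx=2.8,fy=2.8,interpolation=cv2.INTER_CUBIC)
cv2.imwrite('pics/topc.png',a)
cv2.imwrite('pics/sidec.png',cv2.resize(s[120:330,240:480],None,fx=2.8,fy=2.8,interpolation=cv2.INTER_CUBIC))
E
```

```text
(no output)
```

View pics/topc.png

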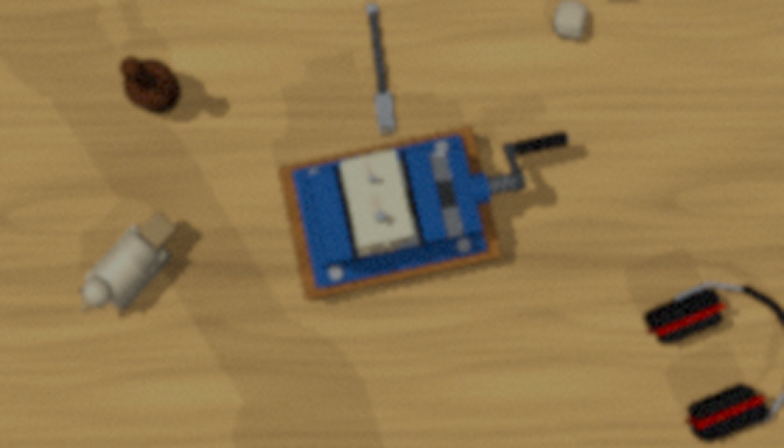

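View pics/sidec.png

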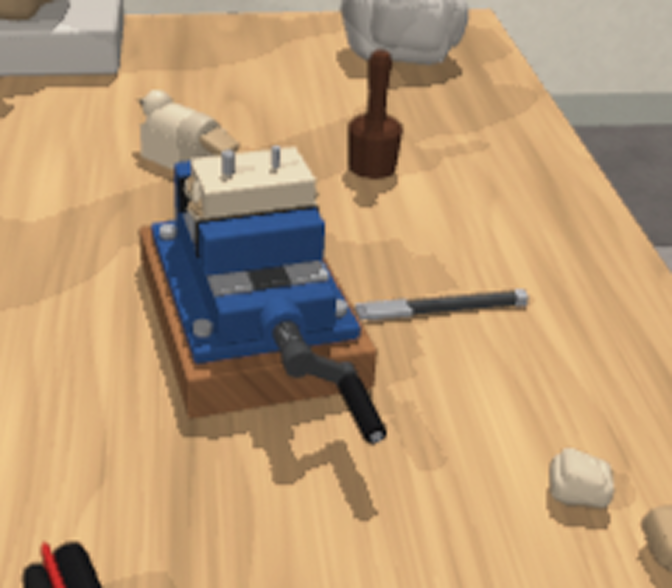

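The top view shows the vise yawed slightly, with the crank to the right at crop pixel (540,142). The dowels are at (375,178) thin and (380,215) thick. The bird is at left, with its head at (97,292) and tail at (155,230). The side view confirms that the thick dowel is on the robot side, and that the handle is at +x slightly below the axis, so J is about 1.9.

```bash
cat > fit.py <<'E'
from h import *
D={c:np.load(f'{c}0.npz') for c in('top','side')}
PC={c:cloud(c,D[c]['d']) for c in D}
def rect(p):
    (c,s,a)=cv2.minAreaRect((p*1000).astype(np.float32)); return np.round(c,1),np.round(s,1),round(a,1)
for c in D:
    P=PC[c].reshape(-1,3); C=D[c]['im'].reshape(-1,3).astype(int); ok=D[c]['d'].ravel()>0
    R,G,B=C.T
    x,y,z=P.T
    vis=ok&(x>.38)&(x<.72)&(y>-.3)&(y<.16)
    print(c,'bench z',np.median(z[ok&(x>.3)&(x<.4)&(y>0)&(y<.15)]))
    m=vis&(z>.154)&(z<.170)&(R>140)&(R-B>0); print(' block top',m.sum(),np.median(z[m]),rect(P[m,:2]))
    m=vis&(B>R+40)&(z>.125)&(z<.15);print(' jaws',m.sum(),np.median(z[m]),rect(P[m,:2]))
    m=vis&(z>.035)&(z<.055)&(x<.65)&(y>-.17)&~((x>.57)&(y<-.16));print(' riser top',m.sum(),rect(P[m,:2]))
    m=vis&(z>.03)&(C.max(1)<75)&(y<-.165)&(x>.55);q=P[m]
    print(' dark',m.sum(),rect(q[:,:2]),np.round(np.percentile(q,[2,50,98],axis=0),4).tolist())
    b=ok&(z>.008)&(z<.1)&(x>.36)&(x<.60)&(y>.2)&(y<.42);print(' bird',b.sum(),rect(P[b&(z<.04),:2]),rect(P[b,:2]))
b=[]
for c in D:
    P=PC[c].reshape(-1,3);x,y,z=P.T
    b.append(P[(z>.006)&(z<.1)&(x>.36)&(x<.60)&(y>.2)&(y<.42)])
import pickle;pickle.dump(b,open('bird.pkl','wb'))
# canvas: xy maps coloured by height, 4px/mm.. top(left) side(right)
W=np.zeros((600,800,3),np.uint8);W[:]=255
for k,q in enumerate(b):
    for X,Y,Z in q[np.argsort(q[:,2])]:
        col=cv2.applyColorMap(np.uint8([[int(Z/.085*255)%256]]),cv2.COLORMAP_JET)[0,0].tolist()
        cv2.circle(W,(int((.40-Y)*2000)+400*k,int((.57-X)*2000)),3,col,-1)
for i in range(0,20,2):
    cv2.putText(W,f'{.40-i/100:.2f}',(i*20,595),0,.35,(0,0,0)); cv2.putText(W,f'{.57-i/100:.2f}',(0,i*20+5),0,.35,(0,0,0))
cv2.imwrite('pics/bird.png',W)
E
python3 fit.py
```

```text
top bench z 0.0015279121433137465
 block top 564 0.16349069763138974 (array([542.8,  -7.6]), array([100.3,  62.2]), 10.9)
 jaws 634 0.14112555005984978 (array([537.3,  -6.9]), array([112.4, 143.2]), 10.8)
 riser top 739 (array([539.6, -18.2]), array([170.5, 250.4]), 11.1)
 dark 129 (array([ 605.6, -191.6]), array([46.8, 97.4]), 43.8) [[0.5601, -0.2369, 0.0614], [0.6141, -0.1892, 0.0673], [0.6281, -0.1676, 0.0967]]
 bird 670 (array([477.8, 309.2]), array([226.5, 214.5]), 0.4) (array([477.8, 309.2]), array([226.5, 214.5]), 0.4)
side bench z 0.0006032733998641546
 block top 563 0.16221243034798347 (array([538.5,  -8.6]), array([104.6,  69.6]), 10.3)
 jaws 511 0.13945068131111663 (array([535. , -12.6]), array([106.5, 140.5]), 10.8)
 riser top 901 (array([537.3, -21.8]), array([170.3, 252.3]), 11.1)
 dark 406 (array([ 592.5, -205.3]), array([62., 92.]), 12.1) [[0.5566, -0.2434, 0.0554], [0.6043, -0.1861, 0.0656], [0.6276, -0.1691, 0.0927]]
 bird 588 (array([478.1, 281.5]), array([ 34.9, 125.6]), 69.5) (array([473.3, 299.9]), array([ 53.1, 151.3]), 57.3)
```

View pics/bird.png

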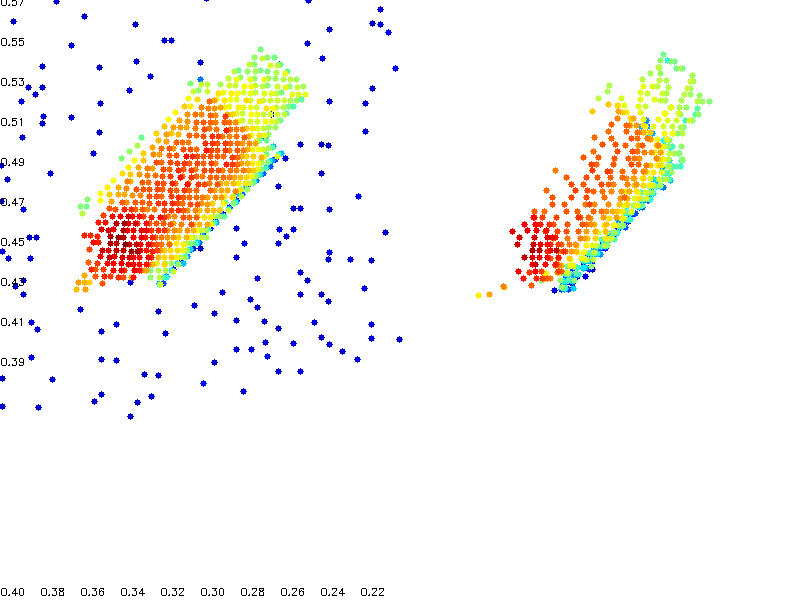

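The height map shows the bird's head at about (0.445, 0.335) and its tail at (0.535, 0.265). The visible straight flank runs from (0.43, 0.324) to (0.492, 0.266), about 88 mm, so it gives the body pose. Next I fit the flank and the handle.

```bash
cat > fit2.py <<'E'
from h import *
import pickle
b=pickle.load(open('bird.pkl','rb'))
def Rz(a): return np.array([[np.cos(a),-np.sin(a)],[np.sin(a),np.cos(a)]])
for k,q in enumerate(b):
    th=-0.755; c0=np.array([.48,.315])
    for it in range(8):
        l=(q[:,:2]-c0)@Rz(th)
        f=(q[:,2]<.037)&(q[:,2]>.010)&(l[:,1]<0)&(np.abs(l[:,0])<.06)&((np.abs(l[:,1]+.028)<.012) if it<3 else (np.abs(l[:,1]+.028)<.005))
        L=l[f]; s,o=np.polyfit(L[:,0],L[:,1],1)
        c0=c0+Rz(th)@[0,o+.028]; th+=np.arctan(s)
    l=(q[:,:2]-c0)@Rz(th); L=l[f]
    lo,hi=np.percentile(L[:,0],[1,99]);c=c0+Rz(th)@[(lo+hi)/2,0]
    l=(q[:,:2]-c)@Rz(th); t=q[:,2]
    print('bird',f.sum(),'yaw',round(th,3),'len',round(hi-lo,4),'c',np.round(c,4),'hi z y-med',np.round(np.median(l[t>.06],axis=0),4),
      'head',np.round(np.median(l[t>.074],axis=0),4),'ext',np.round([l[t>.02].min(0),l[t>.02].max(0)],3).tolist())
D={c:np.load(f'{c}0.npz') for c in('top','side')}
O=np.array([.5354,-.0043]);yaw=.192
for c in D:
    P=cloud(c,D[c]['d']).reshape(-1,3);C=D[c]['im'].reshape(-1,3).astype(int)
    V=np.c_[(P[:,:2]-O)@Rz(yaw),P[:,2]]
    m=(V[:,1]<-.17)&(V[:,1]>-.3)&(np.abs(V[:,0])<.08)&(V[:,2]>.025)&(V[:,2]<.15)
    q=V[m];d=C[m].max(1)
    for lo in np.arange(-.27,-.165,.01):
        s=q[(q[:,1]>=lo)&(q[:,1]<lo+.01)]
        if len(s)>3: print(c,round(lo,3),len(s),np.round(np.percentile(s,[5,50,95],axis=0)[:,[0,2]]*1000,0).tolist())
    # faces of jaws along y at z~.141
    for nm,m in (('blue z.13-.15',(V[:,2]>.13)&(V[:,2]<.15)&(np.abs(V[:,0])<.045)&(C[:,2]>C[:,0]+40)),('block',(V[:,2]>.155)&(V[:,2]<.17)&(np.abs(V[:,0])<.03)&(abs(V[:,1])<.06))):
        print(c,nm,np.histogram(V[m][:,1]*1000,np.arange(-90,90,8)))
E
python3 fit2.py
```

```text
bird 45 yaw -0.734 len 0.0893 c [0.4796 0.3109] hi z y-med [-0.008  -0.0021] head [-0.0411 -0.0013] ext [[-0.074, -0.03], [0.078, 0.029]]
bird 122 yaw -0.738 len 0.0881 c [0.4775 0.3095] hi z y-med [-0.0096 -0.0089] head [-0.0381 -0.0051] ext [[-0.075, -0.032], [0.078, 0.023]]
top -0.25 15 [[34.0, 61.0], [40.0, 66.0], [51.0, 70.0]]
top -0.24 17 [[34.0, 58.0], [41.0, 66.0], [50.0, 72.0]]
top -0.23 15 [[34.0, 60.0], [43.0, 65.0], [51.0, 68.0]]
top -0.22 18 [[34.0, 56.0], [41.0, 65.0], [49.0, 67.0]]
top -0.21 14 [[34.0, 61.0], [41.0, 66.0], [50.0, 69.0]]
top -0.2 19 [[33.0, 60.0], [42.0, 65.0], [51.0, 69.0]]
top -0.19 21 [[-7.0, 60.0], [36.0, 70.0], [48.0, 97.0]]
top -0.18 56 [[-8.0, 61.0], [21.0, 78.0], [47.0, 97.0]]
top blue z.13-.15 (array([ 0,  5, 68, 66, 68, 31,  0,  0,  0,  0,  0,  0,  0,  0,  0, 21, 69,
       69, 67, 54,  0,  0]), array([-90, -82, -74, -66, -58, -50, -42, -34, -26, -18, -10,  -2,   6,
        14,  22,  30,  38,  46,  54,  62,  70,  78,  86]))
top block (array([ 0,  0,  0,  0,  0,  0, 10, 46, 46, 50, 36, 41, 47, 48, 37,  0,  0,
        0,  0,  0,  0,  0]), array(
[... 461 characters left out ...]
7.0]]
side -0.2 26 [[31.0, 59.0], [36.0, 64.0], [47.0, 67.0]]
side -0.19 163 [[-10.0, 61.0], [9.0, 74.0], [39.0, 92.0]]
side -0.18 67 [[-13.0, 61.0], [8.0, 81.0], [44.0, 93.0]]
side blue z.13-.15 (array([  0, 101, 114,  63,  57,   7,   0,   0,   0,   0,   0,   0,   0,
         0,   0,   0,   1,   1,   4,   0,   0,   0]), array([-90, -82, -74, -66, -58, -50, -42, -34, -26, -18, -10,  -2,   6,
        14,  22,  30,  38,  46,  54,  62,  70,  78,  86]))
side block (array([ 0,  0,  0,  0,  0,  0, 71, 37, 41, 38, 44, 27, 24, 25, 23,  0,  0,
        0,  0,  0,  0,  0]), array([-90, -82, -74, -66, -58, -50, -42, -34, -26, -18, -10,  -2,   6,
        14,  22,  30,  38,  46,  54,  62,  70,  78,  86]))
```

```bash
cat >> h.py <<'E'
O=np.array([.5354,-.0043,0]); YAW=.192
def Rz3(a): c,s=np.cos(a),np.sin(a); return np.array([[c,-s,0],[s,c,0],[0,0,1.]])
VR=Rz3(YAW)
def tool(yaw,flip=False):  # closing (tool y) along `yaw`, pointing down
    y=np.array([np.cos(yaw),np.sin(yaw),0])*(-1 if flip else 1); z=np.array([0,0,-1.]); return np.c_[np.cross(y,z),y,z]
def crank(J,c=(0,0,0),off=-.012):  # TCP for crank value J
    return O+VR@(np.array([.048*np.sin(J),-.223+off+.000955*J,.080+.048*np.cos(J)-.017])+c)
E
python3 - <<'E'
from h import *
for fl in(0,1):
    print([None if (q:=robot.ik(crank(J),tool(YAW,fl))) is None else np.round(q,2)[[0,3,5,6]].tolist() for J in(2.08,3.1,4.7,6.28)])
    for p in((.4785,.310,.03),(.54,-.006,.19)):
        q=robot.ik(p,tool((-.736 if p[2]<.1 else YAW)+np.pi/2,fl)); print('bird',fl,None if q is None else np.round(q,2))
fl=0 if robot.ik(crank(2.08),tool(YAW,0)) is not None else 1
q0=robot.ik(crank(2.08),tool(YAW,0));q1=robot.ik(crank(2.08),tool(YAW,1))
if q0 is not None and q1 is not None: fl=int(abs(q1[6])<abs(q0[6]))
T=tool(YAW,fl);p=crank(2.08);print('flip',fl,p)
robot.move_pose(p+[0,0,.2],T); robot.move_straight(p+[0,0,.05],v=.2)
print(robot.move_straight(p,v=.06,stop_force=6)); 
s=robot.get_state();print(s['clock'],s['ee_pos'],s['wrist_force'])
im,d=robot.snapshot('side');cv2.imwrite('pics/s1.png',cv2.resize(im[150:330,260:480,::-1],None,fx=2.8,fy=2.8))
E
```

```text
[[-0.22, 1.7, 0.93, 1.0], [-0.22, 1.8, 0.86, 1.09], [-0.35, 1.89, 0.97, 1.26], [-0.36, 1.76, 1.07, 1.12]]
bird 0 [-0.76  0.55  0.13  1.91 -0.11  0.69  0.27]
bird 0 [-0.4   0.31  0.4   1.86 -0.14  1.    1.82]
[[-0.35, 1.7, 1.06, -1.96], [-0.35, 1.81, 1.0, -1.86], [-0.43, 1.9, 1.12, -1.73], [-0.45, 1.76, 1.2, -1.87]]
bird 1 [-1.35  0.82  1.03  1.94 -0.9   0.93 -2.16]
bird 1 [-0.68  0.36  0.77  1.88 -0.29  1.02 -1.16]
flip 0 [ 0.6210045  -0.22503443  0.03960086]
False
6.2 [ 0.62119209 -0.22527023  0.03992346] [-0.03393297  0.02858139 -0.36532912]
```

View pics/s1.png

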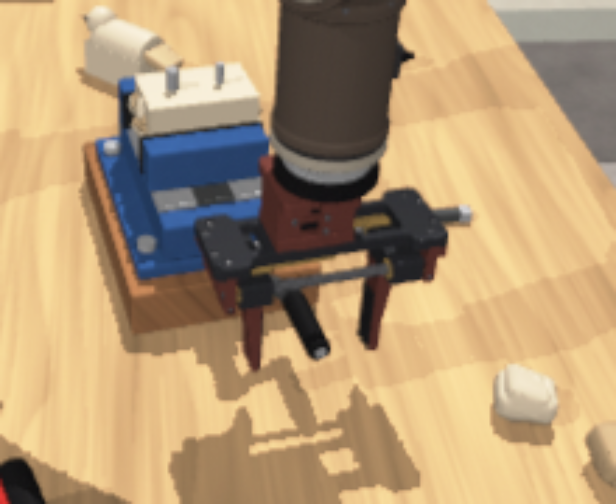

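The handle, at (305,325), lies between the open fingers at (253,320) and (370,310), with no contact. Next I clamp it and turn.

```bash
python3 - <<'E'
from h import *
robot.clamp(15)
s=robot.get_state();print(s['clock'],s['finger_gap'],s['wrist_force'].round(1) if hasattr(s['wrist_force'],'round') else s['wrist_force'])
for J in np.arange(2.08,4.3,.27):
    st=robot.move_straight(crank(J+.1),v=.1,stop_force=30)
    s=robot.get_state(); f=VR.T@np.array(s['wrist_force']); e=VR.T@(np.array(s['ee_pos'])-crank(J+.1))*1000
    print(round(J+.1,2),st,round(s['clock'],2),'F',f.round(1),'err',e.round(1),'tang,rad',np.round([f[0]*np.cos(J)-f[2]*np.sin(J),f[0]*np.sin(J)+f[2]*np.cos(J)],1))
    if st: break
E
```

```text
7.3 0.01965426039606036 [ 1.8 -0.1 -2.1]
2.18 False 7.55 F [ 2.8 -0.4 -2.5] err [ 0.1 -0.1 -0.2] tang,rad [0.8 3.7]
2.45 False 7.83 F [-2.3 -0.5 -5.2] err [-1.6  0.  -0.8] tang,rad [5.3 2. ]
2.72 False 8.12 F [-4.6 -0.2  1.1] err [-1.3  0.   0.1] tang,rad [ 3.5 -3.2]
2.99 False 8.4 F [-2.6  1.8  7.4] err [-0.1 -0.   0.7] tang,rad [ 0.7 -7.8]
3.26 False 8.68 F [-1.4  1.2  7.8] err [0.5 0.  1. ] tang,rad [ 1.5 -7.8]
3.53 False 8.97 F [1.  1.5 8.3] err [ 0.9 -0.   1.1] tang,rad [ 1.4 -8.2]
3.8 False 9.25 F [2.1 0.3 7.8] err [ 1.1 -0.   1.1] tang,rad [ 2.4 -7.8]
4.07 False 9.53 F [3.2 1.8 6.2] err [ 1.4 -0.   0.9] tang,rad [ 2.4 -6.6]
4.34 False 9.82 F [5.1 0.3 5.6] err [ 1.4 -0.1  0.6] tang,rad [ 2.7 -7.1]
```

```bash
python3 - <<'E'
from h import *
for i,J in enumerate(np.append(np.arange(4.6,12.5,.27),np.arange(12.55,13.3,.08))):
    st=robot.move_straight(crank(J),v=.1 if J<12.5 else .03,stop_force=45)
    s=robot.get_state(); f=VR.T@np.array(s['wrist_force']); p=VR.T@(np.array(s['ee_pos'])-O)
    e=VR.T@(np.array(s['ee_pos'])-crank(J))*1000; t=f[0]*np.cos(J)-f[2]*np.sin(J)
    if i%5==0 or J>12.5: print(round(J,2),st,round(s['clock'],2),'F',f.round(1),'err',e.round(1),'tang,rad',np.round([t,f[0]*np.sin(J)+f[2]*np.cos(J)],1),'Jmeas',round(np.arctan2(p[0],p[2]+.017-.08)%6.2832+6.2832,3), 'gap',round(s['finger_gap'],4))
    if st or (J>12.5 and abs(t)>45): break
E
```

```text
4.6 False 10.09 F [ 5.3 -0.2  4.6] err [ 1.3 -0.1  0.4] tang,rad [ 4.  -5.8] Jmeas 10.888 gap 0.0195
5.95 False 11.51 F [-2.1 -0.4  5. ] err [-0.5 -0.3  0.2] tang,rad [-0.3  5.4] Jmeas 12.225 gap 0.0197
7.3 False 12.93 F [ 7.7 -2.4 -1.3] err [ 2.  -0.1 -0.1] tang,rad [5.2 5.8] Jmeas 7.323 gap 0.0195
8.65 False 14.34 F [ 0.5 -3.  -7.1] err [-2.2 -0.1 -1.5] tang,rad [4.6 5.4] Jmeas 8.705 gap 0.0195
10.0 False 15.76 F [ 1.4 -0.7  8.1] err [ 1.1 -0.1  1. ] tang,rad [ 3.2 -7.6] Jmeas 9.992 gap 0.0195
11.35 False 17.18 F [ 5.9 -3.2  1.4] err [ 0.7 -0.2 -0.2] tang,rad [ 3.3 -5. ] Jmeas 11.352 gap 0.0195
12.55 False 18.65 F [-3.  -2.2  8.7] err [-0.6 -0.4  0.6] tang,rad [-2.8  8.8] Jmeas 12.538 gap 0.0197
12.63 False 18.93 F [-2.6 -2.   9.9] err [-0.4 -0.4  0.7] tang,rad [-3.2  9.7] Jmeas 6.338 gap 0.0195
12.71 False 19.2 F [-2.7 -0.9 10.1] err [-0.3 -0.5  0.8] tang,rad [-4.1  9.6] Jmeas 6.418 gap 0.0194
12.79 False 19.48 F [-2.  -1.  11.1] err [-0.4 -0.5  0.9] tang,rad [-4.4 10.3] Jmeas 6.496 gap 0.0196
12.87 False 19.75 F [-2.1 -1.6 10.8] err [-0.4 -0.6  0.9] tang,rad [-5.2  9.7] Jmeas 6.573 gap 0.0196
12.95 False 20.02 F [-2.5 -1.3 12.2] err [-0.4 -0.6  1. ] tang,rad [-6.9 10.3] Jmeas 6.651 gap 0.0195
13.03 False 20.3 F [-3.  -1.5 12.5] err [-0.4 -0.7  1.2] tang,rad [-8.3  9.8] Jmeas 6.729 gap 0.0196
13.11 False 20.57 F [-10.2  -0.7  10.1] err [-3.3 -0.7  0.2] tang,rad [-13.9   3.3] Jmeas 6.764 gap 0.0195
13.19 False 20.85 F [-16.5  -1.1   7.6] err [-6.2 -0.7 -0.9] tang,rad [-17.8  -3.5] Jmeas 6.804 gap 0.02
13.27 False 21.12 F [-22.   -1.8   3.9] err [-8.9 -0.7 -2. ] tang,rad [-19.3 -11.3] Jmeas 6.852 gap 0.0195
```

```bash
python3 - <<'E'
from h import *
robot.move_straight(crank(13.04),v=.05); robot.open(); robot.dwell(.2)
p=crank(13.04); robot.move_straight(p+[0,0,.14],v=.2)
B=np.array([.4785,.310,0]);T=tool(-.736+np.pi/2,0)
robot.move_pose(B+[0,0,.22],T)
s=robot.get_state();print(s['clock'],s['ee_pos'],s['wrist_force'])
for c in('top','side'):
    im,d=robot.snapshot(c);np.savez(f'{c}1.npz',im=im,d=d)
    P=cloud(c,d);V=(P-O)@VR;C=im.astype(int)
    m=(V[...,2]>.154)&(V[...,2]<.170)&(abs(V[...,0])<.065)&(abs(V[...,1])<.05)&(C[...,0]>140)
    if c=='top':q=(V[m][:,:2]*1000).astype(np.float32);print(c,cv2.minAreaRect(q),np.percentile(q,[1,99],axis=0).round(1).tolist())
    else: print(c,np.percentile(V[m][:,:2]*1000,[1,99],axis=0).round(1).tolist())
    for n in('thick_dowel','thin_dowel'):
        for r in robot.recognise(c,n)[:2]: 
            y,x=r['position'];
            m_=robot.camera_model(c);ray=np.array(m_['R']).T@[(x-m_['cx'])/m_['fx'],(y-m_['cy'])/m_['fy'],1];cp=-np.array(m_['R']).T@m_['t']
            X=cp+ray*((.172-cp[2])/ray[2]);print(n,round(r['score'],2),np.round(r['position'],1),'vise xy @z172',(VR.T@(X-O)).round(4)[:2])
t=np.load('top1.npz')['im'];s_=np.load('side1.npz')['im']
a=cv2.resize(t[175:230,275:340,::-1],(520,440),interpolation=cv2.INTER_CUBIC);b=cv2.resize(s_[160:230,290:370,::-1],(503,440),interpolation=cv2.INTER_CUBIC)
cv2.imwrite('pics/d1.png',cv2.resize(np.hstack([a,b]),(800,344)))
E
```

```text
25.6333 [0.47929534 0.30882639 0.22020583] [ 0.39935615  0.52490544 -0.63055589]
top ((6.897544860839844, -0.07554244995117188), (62.116703033447266, 99.85084533691406), 89.96306610107422) [[-41.6, -30.5], [55.8, 30.5]]
thick_dowel 0.57 [198.8 302.9] vise xy @z172 [ 0.0125 -0.0019]
thin_dowel 0.66 [203.6 307.5] vise xy @z172 [-0.0056 -0.0129]
side [[-46.1, -34.0], [52.7, 30.2]]
thick_dowel 0.57 [184.5 325.8] vise xy @z172 [-0.0146 -0.041 ]
thin_dowel 0.56 [179.9 326.8] vise xy @z172 [-0.0067 -0.0195]
```

View pics/d1.png

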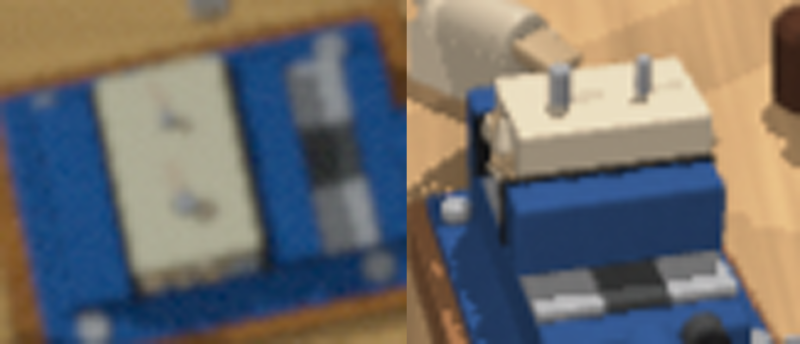

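```bash
python3 - <<'E'
from h import *
def at(c,u,v,z):
    m=robot.camera_model(c);R=np.array(m['R']);ray=R.T@[(u-m['cx'])/m['fx'],(v-m['cy'])/m['fy'],1];cp=-R.T@m['t']
    return ((VR.T@(cp+ray*((z-cp[2])/ray[2])-VR.T@O)*1000).round(1)[:2])
for c,u,v,z in(('top',303.8,207,.182),('top',301.4,194.5,.182),('side',321.1,173.8,.182),('side',321.1,182.5,.162),('side',338,172.2,.182),('side',338,180,.162)):print(c,at(c,u,v,z))
# automatic: dark/grey dowel pixels on the cream top (top camera)
D=np.load('top1.npz');P=cloud('top',D['d']);V=((P-O)@VR)*1000
m=(V[...,2]>172)&(V[...,2]<195)&(abs(V[...,0]-6)<45)&(abs(V[...,1])<26)
n,L,st,ce=cv2.connectedComponentsWithStats(m.astype(np.uint8))
for i in range(1,n):print('top depth blob',st[i,4],V[L==i].mean(0).round(1))
D=np.load('side1.npz');P=cloud('side',D['d']);V=((P-O)@VR)*1000
m=(V[...,2]>170)&(V[...,2]<190)&(abs(V[...,0]-6)<45)&(abs(V[...,1])<26)
n,L,st,ce=cv2.connectedComponentsWithStats(m.astype(np.uint8))
for i in range(1,n):print('side depth blob',st[i,4],V[L==i].mean(0).round(1))
# grasp
B=np.array([.4797,.3105,0]);robot.move_straight(B+[0,0,.08],rot=tool(-.736+np.pi/2),v=.2)
print(robot.move_straight(B+[0,0,.009],v=.1,stop_force=8)); robot.clamp(55)
s=robot.get_state();print(s['clock'],s['ee_pos'],s['finger_gap'],s['grip_force'],s['wrist_force'])
E
```

```text
top [15.3 98.8]
top [55.4 97.9]
side [12.6 94.8]
side [10.6 86.5]
side [55.7 93.1]
side [55.  88.9]
top depth blob 7 [ 28.4   0.4 180.5]
top depth blob 10 [-15.4   0.2 182.4]
side depth blob 18 [ 24.9  -2.3 177.3]
side depth blob 24 [-19.1  -4.  177.8]
False
28.2417 [0.47940463 0.31020612 0.009146  ] 0.0557456998151671 54.95072990655899 [-2.50942186 -1.59272835  5.85898007]
```

```bash
cat >> h.py <<'E'
T0=tool(YAW+np.pi/2)
def tgt(dx,dy,zb): return O+VR@np.array([dx/1000,dy/1000,zb+.009])
E
python3 - <<'E'
from h import *
robot.move_straight(np.array(robot.get_state()['ee_pos'])+[0,0,.22],v=.2)
s=robot.get_state();print('lifted',s['wrist_force'],s['moment'],s['finger_gap'])
robot.move_pose(tgt(6.7,.1,.225),T0)
robot.move_straight(tgt(6.7,.1,.190),v=.1);robot.dwell(.3)
s=robot.get_state();f0=np.array(s['wrist_force']);print(f0,(VR.T@(np.array(s['ee_pos'])-tgt(6.7,.1,.19))*1000).round(2))
st=robot.move_straight(tgt(6.7,.1,.1635),v=.025,stop_force=6)
s=robot.get_state();print(st,s['clock'],'bottom z',s['ee_pos'][2]-.009,VR.T@(np.array(s['wrist_force'])-f0),s['moment'],(VR.T@(np.array(s['ee_pos'])-tgt(6.7,.1,.19))*1000).round(2))
im,d=robot.snapshot('side');cv2.imwrite('pics/p1.png',cv2.resize(im[110:230,250:410,::-1],(800,600),interpolation=cv2.INTER_CUBIC))
E
```

```text
lifted [-0.28226756 -0.13305694 -6.27346952] [-0.03848979  0.04907828 -0.00215103] 0.055597798812972304
[-0.05257826 -0.34554481 -5.93962062] [ 0.29 -0.04  0.48]
False 32.7333 bottom z 0.16338098521600505 [-1.75139366 -4.32783294 -0.54011199] [-0.94660939  0.30517726  0.12559998] [ -0.27  -0.32 -26.62]
```

View pics/p1.png

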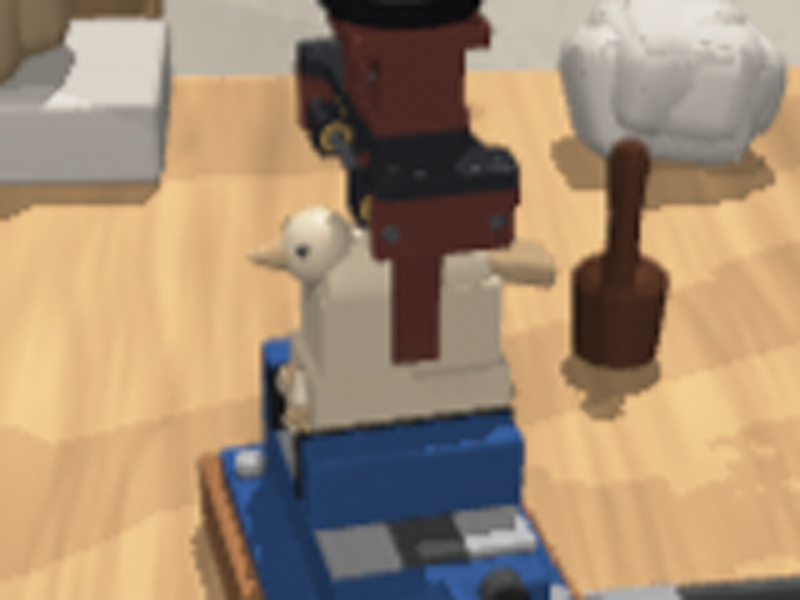

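The bird is on both dowels with the joint line nearly closed, head at (318,245) on the thick-dowel side. Next I ease the small sideways load and press down.

```bash
python3 - <<'E'
from h import *
f0=-6.1
z=.1630
while z>.154:
    robot.move_straight(tgt(6.5,-.4,z),v=.02); robot.dwell(.15)
    s=robot.get_state(); push=s['wrist_force'][2]-f0
    print(round(z,4),'bz',round(s['ee_pos'][2]-.009,4),'dF',(VR.T@(np.array(s['wrist_force'])-[0,0,f0])).round(1),np.round(s['moment'],2))
    if push>17: break
    z-=.0006
robot.dwell(.5); s=robot.get_state();print(s['clock'],s['wrist_force'],s['grip_force'],s['finger_gap'],s['ee_pos'])
E
```

```text
0.163 bz 0.163 dF [-2.3 -2.6  0.7] [-0.61  0.36  0.08]
0.1624 bz 0.1625 dF [-1.5 -2.4  2. ] [-0.62  0.33  0.06]
0.1618 bz 0.1622 dF [-4.1 -0.9 10. ] [-0.57  0.81  0.05]
0.1612 bz 0.1621 dF [-6.6  0.9 16.8] [-0.63  1.39 -0.02]
0.1606 bz 0.1621 dF [-9.5  1.1 24.6] [-0.65  1.98  0.  ]
35.2833 [-8.80659612 -0.11222735 17.81947155] 54.94982153177261 0.05617526598789747 [ 0.54204725 -0.00339204  0.17111593]
```

```bash
python3 - <<'E'
from h import *
robot.move_straight(tgt(6.9,-.3,.1609),v=.02); robot.dwell(.5)
s=robot.get_state();print(s['clock'],s['wrist_force'],s['ee_pos'])
if 11<s['wrist_force'][2]<22: print(robot.hand_in())
E
```

```text
36.0333 [-9.81219977 -1.48337185 16.6819151 ] [ 0.54203193 -0.00342401  0.1711144 ]
the job is handed in; nothing more can be done
None
```

The job is handed in at 36 s of 72 s, but no verdict came back: the vise is cranked to its stop and the crank released, and the upper half is seated on both dowels with its head on the thick one, held down with about 17 N of push (about 23 N between the halves).

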